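# Fit the port adapter and turn on the test supply

### The arm

A 6-joint arm with a two-finger parallel gripper is mounted at the origin on a cart in front of the work surface, level with it; the furniture and walls round the work are solid. World frame = base frame: x ahead of the robot, y to its left, z up, the work surface at z = 0. Lengths are in m, angles in rad, forces in N, time in s.
With the tool pointing down it reaches from about 0.35 to 0.975 m from the base axis. Payload 17.4 kg.
Tool frame: the origin (TCP) lies on the centre line of the jaws, within the pads' length; the fingertips stand 17 mm ahead of it and the grasp point (between the pads) lies 2 mm behind it; x points along the fingers, y is the direction in which the jaws open and shut, and the axes are right-handed (so a half turn about x gives the same grasp; the last joint's range is limited). The gripper opens to 85 mm and grips with 20 to 120 N. Pads are 22 mm wide; open, the fingers measure 114 mm over their backs; the gripper's body (76 mm by 85 mm) begins 54 mm behind the grasp point. The pads swing forward as they close: fully open they stand 13 mm farther back than shut.
Start: joints at [-1.301, 0.116, 1.442, -0, 1.584, -0.038], TCP at [0.204, -0.643, 0.248] pointing down, gripper open.
Joint ranges: [-2.83, 2.83], [-0.83, 2.19], [0.07, 2.5], [-1.14, 4.28], [0.01, 3], [-2.97, 2.97]. Speed limits (rad/s): [1.89, 1.89, 2.22, 3.14, 3.14, 3.14].

### API

Orientations are given as a 3x3 rotation matrix whose columns are the frame's x, y, z axes.
In Python, from rig import env gives the robot as it stands. Calls block until the motion is done:
- env.move_ptp(position, orientation): joint-space move of the TCP to a pose.
- env.move_straight(position, velocity=0.15, rotation=None, force_limit=None): straight line of the TCP; rotation=None keeps the orientation; velocity is the mean speed in m/s. With force_limit (N) it stops when the force on the tool has changed by that much, and returns True; else False.
- env.movej(angles): joint-space move.
- env.open() and env.close_gripper(squeeze=None): open the fingers fully, or close them until they stop; squeeze is the grip in N (None keeps the last).
- env.pause(seconds).
- env.ik(position, orientation): joint angles nearest the present ones, or None.
- env.snapshot(name): name is "scene" or "top" or "wrist"; returns the picture (384x512x3 uint8, red, green, blue); there is no depth.
- env.camera_model(name): a dict with "camera_matrix" (3x3 intrinsics, pixels), "k1" (the pictures are not rectified: a ray, as slopes to the right and down, at radius r is drawn at 1 + k1 r^2 times it, then the intrinsics apply), "rvec" (rotation vector, rad) and "tvec" (3), from world to camera coordinates, as OpenCV has them. Camera axes: x right, y down, z forward; pixel columns grow to the right and rows downward; lengths in m; the calibration is good to about 2 mm. A picture is of the moment at which its call begins: read the wrist's pose just before it. camera_model takes no time and is no camera call; for the wrist camera it gives the pose at the moment of the call.
A pose or a line that the arm cannot do raises env.Unreachable and nothing moves.
- env.sign_off(): hands the job in, once; it reports no verdict.
Readings, each from a call of its own:
- env.read_time_s(): time.
- env.read_qpos(): joint angles.
- env.read_joint_vel(): joint speeds.
- env.read_tau(): joint torques, N m.
- env.read_position(): TCP position.
- env.read_orientation(): TCP orientation.
- env.read_ft_force(): force on the tool from outside, world axes, zero at the start.
- env.read_wrist_torque(): the same for the moment, N m.
- env.read_finger_gap(): finger opening in m.
Only numpy, scipy, OpenCV 4.12 (cv2) and the standard library are available. Lean on these libraries where they do the work, as an engineer would, in place of code of your own. Each camera call takes 0.05 s, during which the arm holds its last target.

### The job

Get the leak-test console ready for work: press the loose brass adapter, nose down, into the port in the console's metal block until its shoulder sits flush on the block all round. Only then turn the supply handle on the sloping face a quarter turn clockwise, from the off dot to its click at the on bar, and leave everything else on the bench where it stands.

Things in the scene. Friction and masses are not known exactly. Their poses are not given: they have to be found in the camera images.
- test_console: fixed console, base plate 190 (x) x 335 (y) mm; origin under its middle, x away from the operator, y to his left, z up. Left: steel block 110 x 120 mm, top 60 mm above the bench, with the port; behind it an upright plate and gauge, 165 mm high, gauge front 87 mm behind the port's axis. Right: light grey box, 158 mm high at the back, its face sloping down to the operator, normal 38 deg from vertical
- port_mouth (a point): centre of the port's mouth in the block's top face, axes as the console. Vertical bore 36 mm wide, 46 mm deep. A tight rubber seal sleeve 14 mm down carries the adapter's weight and leaves it 12 mm proud; under a push of about 7 to 12 N pressed slowly, it slides down and does not spring back
- port_adapter: loose brass bushing standing on its nose, 90 mm high, 0.18 to 0.29 kg, left or right on the bench before the console; origin at the middle of the nose's flat end, z up its axis. From below: nose 34 mm thick, 26 mm long, end tapered to 28 mm over 8 mm; shoulder disc 56 mm across, 26 to 34 mm up; ribbed collar to grip, 40 mm thick, 34 to 78 mm up; steel spigot 18 mm thick to 90 mm
- adapter_shoulder (a point): on the adapter's axis at the underside of the shoulder disc; fully home it lies at port_mouth
- supply_handle (a joint): angle of the handle: 0 at the off click (pointed end to the operator's left, at the round dot), 1.571 at the on click (pointed end up the slope, at the short bar), growing clockwise as the operator sees it; it stops there. Left over 0.15 short of or past half-way (0.785), a spring snaps it to the nearer click; turning it takes up to about 0.2 N m
- handle_grip (a point): on the handle's axis, 34 mm out from the sloping face, where the bar is gripped; turns with it: z is the face's outward normal, y points to the bar's pointed end. The black bar is 16 mm thick (x), reaches 46 mm to the pointed end and 36 mm the other way; its top is 10 mm above this point, its foot disc (68 mm across) 22 mm below
- grease_tin: bystander: white round tin, 57 mm across, 30 mm high; origin under its centre
- seal_kit: bystander: small flat white box, 51 x 76 x 23 mm; origin under its centre
- coupling_1: bystander: white plastic quick coupling standing on its end, 27 mm across, 60 mm high; origin under its centre
- coupling_2: bystander: tan plastic quick coupling with a black ring, standing on its end, 33 mm across, 54 mm high; origin under its centre
- screwdriver_1: bystander: screwdriver lying down, 220 mm long, 28 mm thick; origin under its middle
- spanner_17: bystander: open-ended spanner lying down, 209 mm long, 7 mm thick; origin under its middle
- demand_valve_1: bystander: round black breathing valve, 73 x 122 x 42 mm; origin under its middle
- torch: bystander: black pocket torch lying down, 112 mm long, 34 mm thick; origin under its middle

How it is judged:
By the outcome, as a careful person would: the job done as asked, in the order asked, and still so for the second after the job is handed in, with the robot touching nothing.
It also fails if it takes over 54 s, if anything falls off the work surface, if the arm or the gripper's body presses on something with over 40 N, if the wrist force passes 120 N, or if a joint passes its speed limit or range.

## Working session

There is one attempt and no reset: what is moved stays moved. The work goes in short steps, each a Python script; the robot and the scene stay as the last script left them, time stands still between calls to the robot, and variables do not carry over. Pictures are saved under pics/ and viewed, and the job is handed in when it is done.

```bash
mkdir -p pics; ls
python3 - <<'E'
from rig import env
import cv2
for n in ["scene","top","wrist"]:
    m=env.camera_model(n); print(n,{k:__import__('numpy').round(v,4).tolist() for k,v in m.items()})
    cv2.imwrite(f"pics/{n}0.png",env.snapshot(n)[:,:,::-1])
print(env.read_time_s())
E
```

```text
pics
scene {'camera_matrix': [[426.4465, 0.0, 254.5517], [0.0, 426.4465, 191.7837], [0.0, 0.0, 1.0]], 'k1': 0.0485, 'rvec': [0.5754, -2.3841, 1.4851], 'tvec': [0.4726, 0.2032, 1.0858]}
top {'camera_matrix': [[493.1697, 0.0, 257.047], [0.0, 493.1697, 192.5645], [0.0, 0.0, 1.0]], 'k1': -0.1152, 'rvec': [2.144, -1.7277, 0.4112], 'tvec': [-0.0611, 0.4856, 1.2808]}
wrist {'camera_matrix': [[267.3253, 0.0, 257.8617], [0.0, 267.3253, 192.3768], [0.0, 0.0, 1.0]], 'k1': -0.0253, 'rvec': [-2.3209, 1.6977, 0.2709], 'tvec': [-0.674, -0.0388, 0.3788]}
0.15
```

View pics/scene0.png

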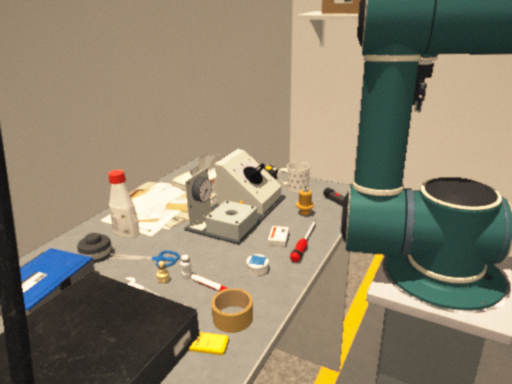

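View pics/top0.png

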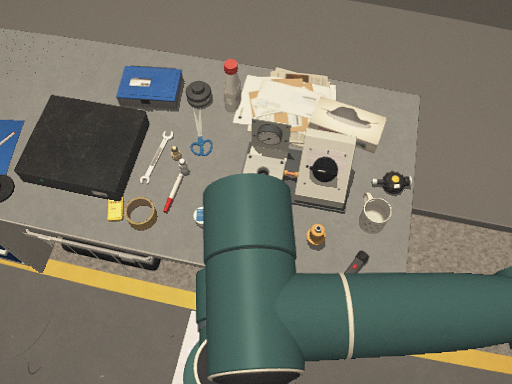

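View pics/wrist0.png

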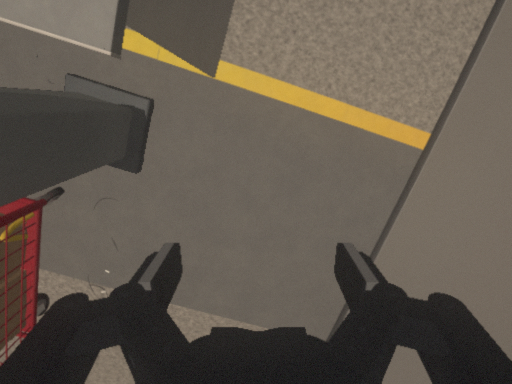

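The top view shows the adapter at about (316,235), the block with the port at about (264,172) and the handle at about (324,169). I'll enlarge these areas.

```bash
cat > h.py <<'E'
import numpy as np, cv2
from scipy.spatial.transform import Rotation as R
def _distort(K,k1,s):
    r2=(s**2).sum(-1,keepdims=True); return (s*(1+k1*r2))@np.diag([K[0][0],K[1][1]])+np.array([K[0][2],K[1][2]])
def proj(m,P):
    P=np.atleast_2d(P); c=P@cv2.Rodrigues(np.array(m['rvec'],float))[0].T+np.array(m['tvec']).ravel()
    return _distort(np.array(m['camera_matrix']),m['k1'],c[:,:2]/c[:,2:])
def ray(m,uv):
    K=np.array(m['camera_matrix'],float)
    s=cv2.undistortPoints(np.array(uv,float).reshape(-1,1,2),K,np.array([m['k1'],0,0,0.])).reshape(-1,2)
    Rm=cv2.Rodrigues(np.array(m['rvec'],float))[0]; o=-Rm.T@np.array(m['tvec']).ravel()
    d=np.c_[s,np.ones(len(s))]@Rm; return o,d
def onz(m,uv,z):
    o,d=ray(m,uv); t=(z-o[2])/d[:,2]; return o+d*t[:,None]
def crop(img,x0,y0,x1,y1,k,name):
    c=cv2.resize(img[y0:y1,x0:x1,::-1],None,fx=k,fy=k,interpolation=cv2.INTER_CUBIC); cv2.imwrite(name,c)
E
python3 - <<'E'
from rig import env
from h import *
t=cv2.imread('pics/top0.png')[:,:,::-1]; crop(t,230,110,390,230,5,'pics/t_c.png')
crop(t,290,200,430,280,5,'pics/t_a.png')
s=cv2.imread('pics/scene0.png')[:,:,::-1]; crop(s,180,140,340,260,5,'pics/s_c.png')
m=env.camera_model('top'); print(onz(m,[[264,172],[316,235]],.06),onz(m,[[324,169]],.13))
E
```

```text
[[ 0.58654968  0.04332729  0.06      ]
 [ 0.41834126 -0.14297813  0.06      ]] [[ 0.5950081  -0.12989205  0.13      ]]
```

View pics/t_c.png

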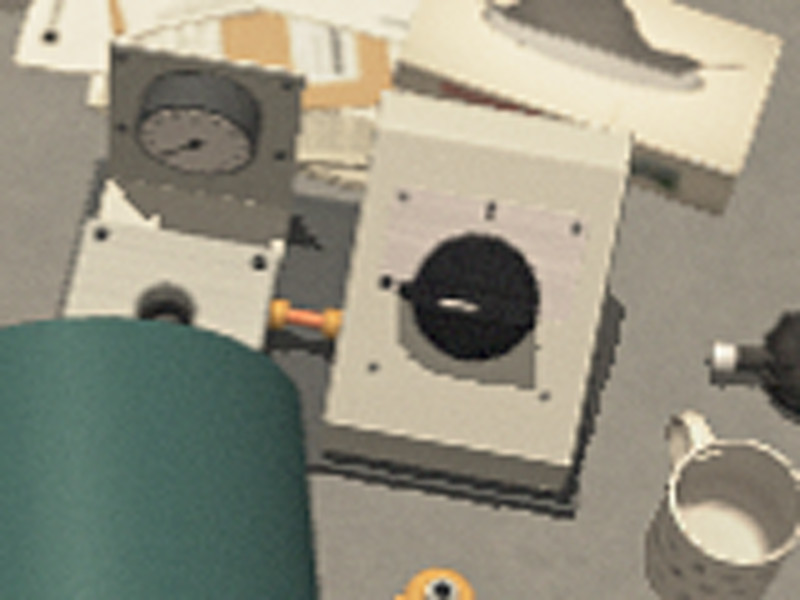

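View pics/t_a.png

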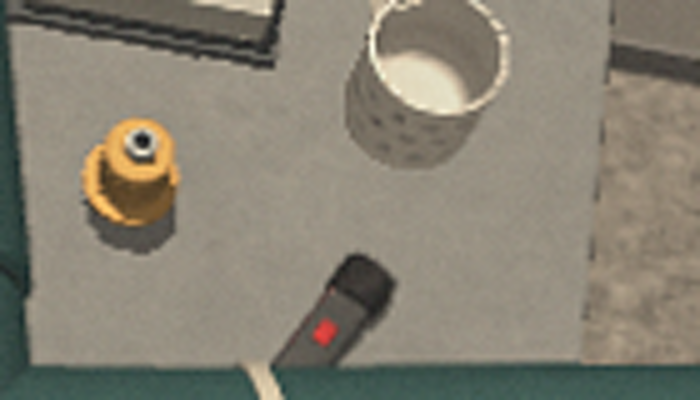

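View pics/s_c.png

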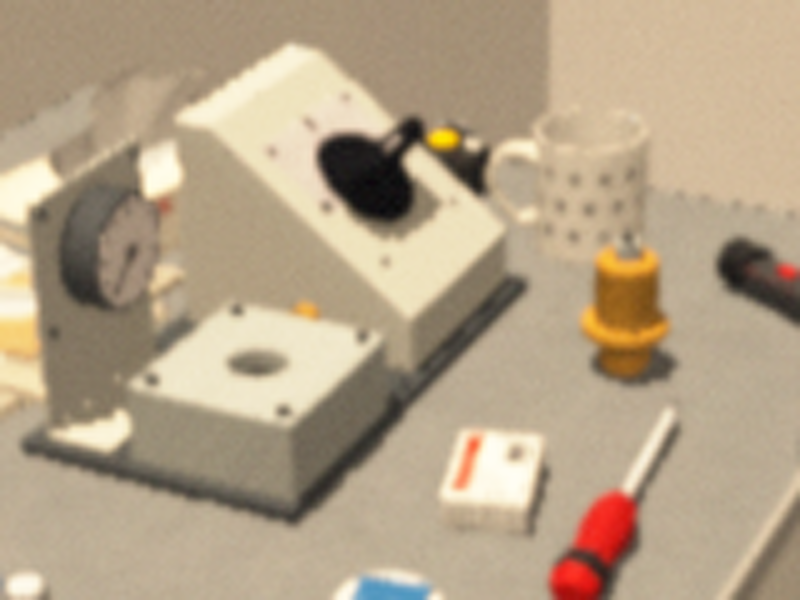

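Run:
```python
from rig import env
from h import *
m=env.camera_model('top'); s=env.camera_model('scene')
T=lambda p:np.array(p)/5+[230,110]-.4
S=lambda p:np.array(p)/5+[180,140]-.4
print('spigot top', onz(m,[np.array([141,141])/5+[290,200]-.4],.09))
print('spigot scene', onz(s,[S([629,238])],.09))
b=onz(s,[S(p) for p in [(132,380),(295,440),(383,345),(235,300),(258,362)]],.06); print('block scene',b)
print('cent',b[:4].mean(0))
d=np.diff(b[[0,1,2,3,0]],axis=0); print(np.linalg.norm(d,axis=1),np.degrees(np.arctan2(d[:,1],d[:,0])))
p=onz(m,[T((310,467)),T((575,515))],.0); print('plate edge',p,np.degrees(np.arctan2(*(p[1]-p[0])[[1,0]])))
print('port top (top cam)',onz(m,[T((166,305))],.06))
```

```text
spigot top [[ 0.42827863 -0.14308765  0.09      ]]
spigot scene [[ 0.42753808 -0.14364572  0.09      ]]
block scene [[ 6.40333574e-01  1.02826216e-01  6.00000000e-02]
 [ 5.19625012e-01  1.20914999e-01  6.00000000e-02]
 [ 5.27521990e-01  5.08564569e-04  6.00000000e-02]
 [ 6.39657376e-01 -1.23741473e-02  6.00000000e-02]
 [ 5.84718503e-01  5.16987988e-02  6.00000000e-02]]
cent [0.58178449 0.05296891 0.06      ]
[0.12205639 0.12066512 0.11287298 0.11520235] [171.47735921 -86.2475723   -6.5537125   89.66369128]
plate edge [[ 0.53129778 -0.05556     0.        ]
 [ 0.53386822 -0.21929469  0.        ]] -89.10059540504238
port top (top cam) [[0.59050374 0.04786342 0.06      ]]
```

Run:
```python
from rig import env
from h import *
m=env.camera_model('wrist'); Rm=cv2.Rodrigues(np.array(m['rvec']))[0]; o=-Rm.T@np.array(m['tvec'])
T=np.array(env.read_orientation()); p=np.array(env.read_position())
print(T.round(3)); print('cam in tool',T.T@(o-p),'fwd',T.T@Rm[2],'right',T.T@Rm[0])
def down(yaw,f=1):
    y=f*np.array([-np.sin(yaw),np.cos(yaw),0]); x=np.array([0,0,-1.]); return np.c_[x,y,np.cross(x,y)]
for f in (1,-1):
  for P in ([.428,-.143,.058],[.428,-.143,.2],[.585,.05,.18],[.585,.05,.092],[.5,-.05,.35]):
    q=env.ik(P,down(0,f)); print(f,P,None if q is None else np.round(q,2))
n=np.array([-np.sin(np.radians(38)),0,np.cos(np.radians(38))]); up=np.array([np.cos(np.radians(38)),0,np.sin(np.radians(38))]); L=np.array([0,1.,0])
for g in (.036,.12):
  for y in (up,L,-up,-L):
    P=np.array([.595,-.13,.12])-0*n+(g-.03)*n
    q=env.ik(P,np.c_[-n,y,np.cross(-n,y)]); print(g,y.round(1),None if q is None else np.round(q,2))
```

```text
[[-0.     0.303 -0.953]
 [ 0.001 -0.953 -0.303]
 [-1.    -0.001 -0.   ]]
cam in tool [-0.12383703 -0.00055025 -0.08032446] fwd [ 9.50758021e-01 -1.21123345e-04  3.09934141e-01] right [2.11539464e-05 9.99999947e-01 3.25911351e-04]
1 [0.428, -0.143, 0.058] [-0.38 -0.27  2.12 -0.    1.29 -1.95]
1 [0.428, -0.143, 0.2] [-0.38 -0.37  1.96 -0.    1.55 -1.95]
1 [0.585, 0.05, 0.18] [ 0.04 -0.05  1.72 -0.    1.47 -1.53]
1 [0.585, 0.05, 0.092] [ 0.04  0.01  1.81 -0.    1.32 -1.53]
1 [0.5, -0.05, 0.35] [-0.15 -0.27  1.64 -0.    1.77 -1.72]
-1 [0.428, -0.143, 0.058] [-0.38 -0.27  2.12 -0.    1.29  1.19]
-1 [0.428, -0.143, 0.2] [-0.38 -0.37  1.96 -0.    1.55  1.19]
-1 [0.585, 0.05, 0.18] [ 0.04 -0.05  1.72 -0.    1.47  1.61]
-1 [0.585, 0.05, 0.092] [ 0.04  0.01  1.81 -0.    1.32  1.61]
-1 [0.5, -0.05, 0.35] [-0.15 -0.27  1.64 -0.    1.77  1.42]
0.036 [0.8 0.  0.6] [-0.36 -0.3   2.13  0.34  0.71 -0.54]
0.036 [0. 1. 0.] [-0.36 -0.3   2.13  0.34  0.71 -2.11]
0.036 [-0.8 -0.  -0.6] [-0.36 -0.3   2.13  0.34  0.71  2.6 ]
0.036 [-0. -1. -0.] [-0.36 -0.3   2.13  0.34  0.71  1.03]
0.12 [0.8 0.  0.6] [-0.4  -0.49  2.15  0.32  0.88 -0.53]
0.12 [0. 1. 0.] [-0.4  -0.49  2.15  0.32  0.88 -2.1 ]
0.12 [-0.8 -0.  -0.6] [-0.4  -0.49  2.15  0.32  0.88  2.61]
0.12 [-0. -1. -0.] [-0.4  -0.49  2.15  0.32  0.88  1.04]
```

```bash
cat >> h.py <<'E'
def down(yaw,f=1):
    y=f*np.array([-np.sin(yaw),np.cos(yaw),0]); x=np.array([0,0,-1.]); return np.c_[x,y,np.cross(x,y)]
E
python3 - <<'E'
from rig import env
from h import *
import json
env.move_ptp([.45,-.05,.30],down(0)); 
m=env.camera_model('wrist'); json.dump({k:np.array(v).tolist() for k,v in m.items()},open('w1.json','w'))
im=env.snapshot('wrist'); crop(im,0,0,512,384,1,'pics/w1.png')
t=env.snapshot('top'); crop(t,0,0,512,384,1,'pics/top1.png')
print(env.read_time_s(),env.read_ft_force())
crop(im,96,0,416,240,2.5,'pics/w1c.png')
E
```

```text
2.55 [0.58187669 1.05754492 0.98508251]
```

View pics/w1.png

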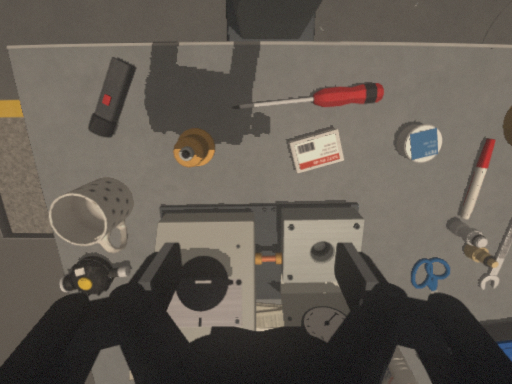

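View pics/w1c.png

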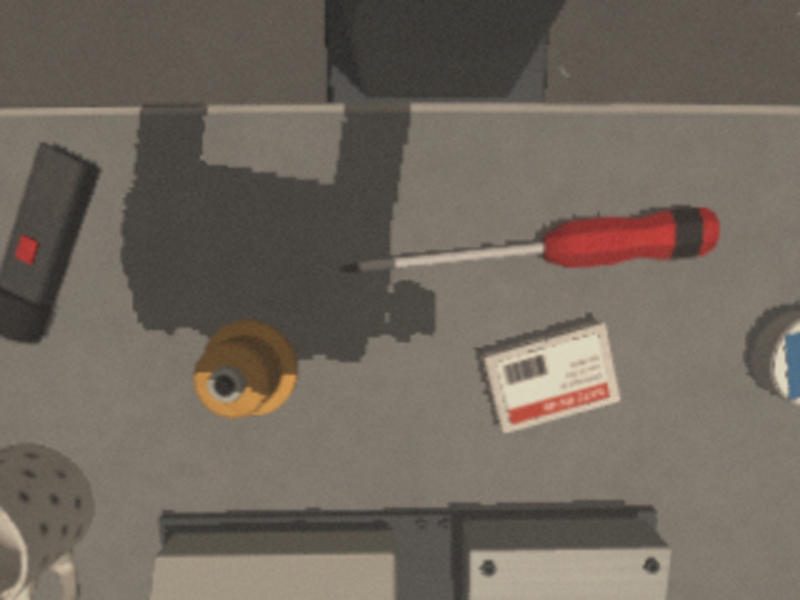

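Run:
```python
from h import *
im=cv2.imread('pics/w1.png')[:,:,::-1]; crop(im,150,195,380,345,3.4,'pics/w1d.png'); crop(im,150,110,230,190,8,'pics/w1e.png')
im=cv2.imread('pics/top1.png')[:,:,::-1]; crop(im,230,110,390,230,5,'pics/t1c.png')
```

```text
(no output)
```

View pics/w1d.png

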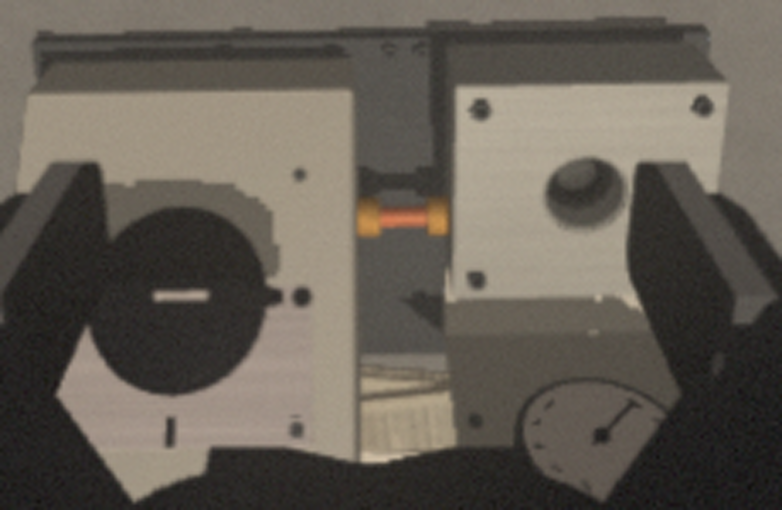

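View pics/w1e.png

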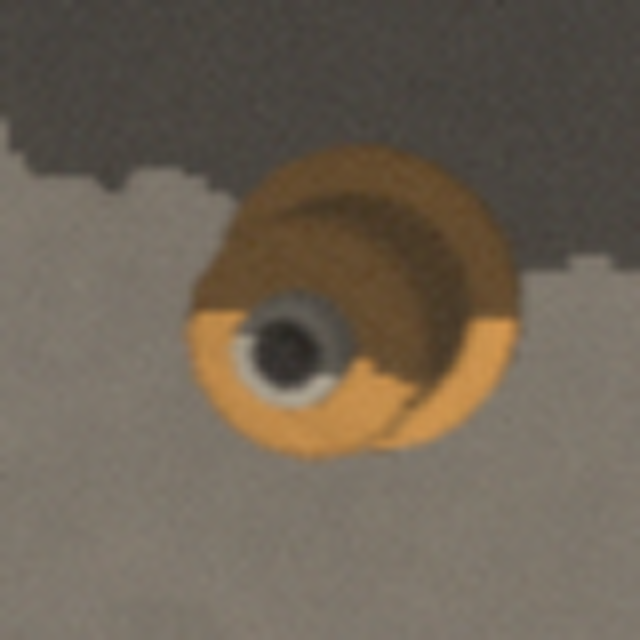

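View pics/t1c.png

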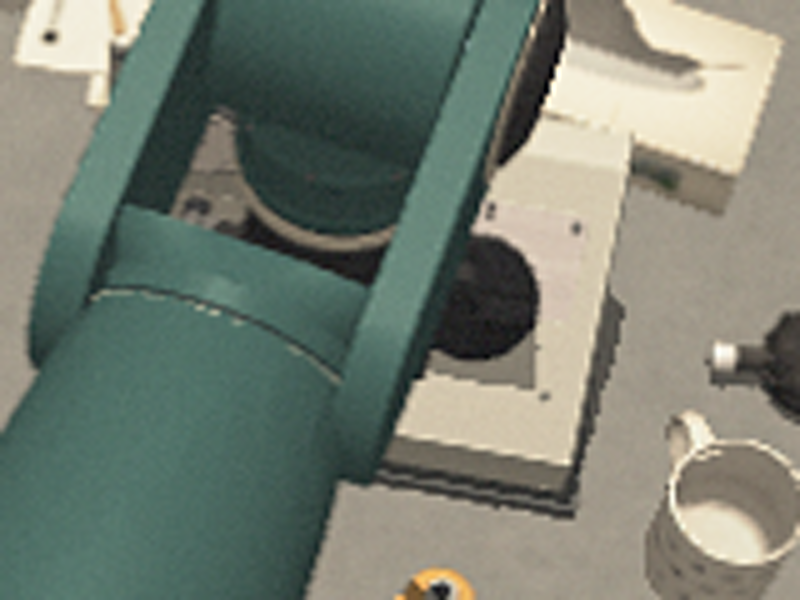

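Run:
```python
from rig import env
from h import *
import json
w=json.load(open('w1.json')); t=env.camera_model('top'); s=env.camera_model('scene')
W=lambda p:(np.array(p)+.5)/3.4-.5+[150,195]
T=lambda p:(np.array(p)+.5)/5-.5+[230,110]
S=lambda p:(np.array(p)+.5)/5-.5+[180,140]
E8=lambda p:(np.array(p)+.5)/8-.5+[150,110]
print('spigot w',onz(w,[E8((293,349))],.09)[0],'shoulder w',onz(w,[E8((367,297))],.034)[0],'collar', onz(w,[E8((313,333))],.078)[0])
print('port w',onz(w,[W((586,192))],.06)[0])
b=onz(w,[W(p) for p in [(480,109),(702,106),(477,280),(455,87),(727,82)]],.06);print('screws etc',b)
ang=lambda a,b:np.degrees(np.arctan2(*(b-a)[[1,0]]))
print(ang(b[0],b[1])-90,ang(b[0],b[2]),ang(b[3],b[4])-90)
p=onz(w,[W((38,35)),W((705,27))],.008);print('plate',p,ang(p[0],p[1])-90)
def tri(obs):
    A=[];c=[]
    for m,uv in obs:
        o,d=ray(m,[uv]);d=d[0]/np.linalg.norm(d[0]);M=np.eye(3)-np.outer(d,d);A.append(M);c.append(M@o)
    X=np.linalg.solve(sum(A),sum(c)); return X,[ (proj(m,X)[0]-uv).round(2).tolist() for m,uv in obs]
print('disc',tri([(w,W((178,300))),(t,T((477,296))),(s,S((366,178)))]))
print('dot',tri([(w,W((302,297))),(t,T((386,282))),(s,S((327,206)))]))
print('bar',tri([(w,W((170,432))),(t,T((490,211))),(s,S((310,124)))]))
for n,pw,pt,ps in [('s1',(299,174),(374,367),(385,262)),('s2',(296,430),(402,196),(271,152)),]:
    print(n,tri([(w,W(pw)),(t,T(pt)),(s,S(ps))]))
```

```text
spigot w [ 0.42799235 -0.13970239  0.09      ] shoulder w [ 0.42802175 -0.1405411   0.034     ] collar [ 0.4274287  -0.13947254  0.078     ]
port w [0.58522358 0.04919047 0.06      ]
screws etc [[ 5.43648023e-01 -5.98768788e-04  6.00000000e-02]
 [ 5.42512954e-01  9.72727893e-02  6.00000000e-02]
 [ 6.32080718e-01  1.33450475e-03  6.00000000e-02]
 [ 5.33094294e-01 -1.18937214e-02  6.00000000e-02]
 [ 5.31060310e-01  1.06955830e-01  6.00000000e-02]]
0.6644597811048669 1.2523736037890691 0.9804610814196479
plate [[ 0.52830418 -0.21157672  0.008     ]
 [ 0.52461618  0.11490957  0.008     ]] 0.6471890588883014
disc (array([ 0.61089696, -0.13198302,  0.10244802]), [[-1.66, -0.35], [-0.64, 0.31], [-0.55, -0.18]])
dot (array([ 0.60896422, -0.07865908,  0.10382161]), [[-0.87, 0.04], [-0.38, 0.04], [-0.1, -0.02]])
bar (array([ 0.65049125, -0.13055662,  0.13439224]), [[-0.91, -0.07], [-0.34, 0.29], [-0.34, -0.13]])
s1 (array([ 0.56927915, -0.0812394 ,  0.07120775]), [[-0.84, -0.07], [-0.38, 0.04], [-0.15, -0.04]])
s2 (array([ 0.64980265, -0.07922601,  0.13410198]), [[-0.32, 0.06], [-0.12, 0.28], [-0.23, -0.12]])
```

Run:
```python
from rig import env
from h import *
import json
Y=np.radians(.9)
env.move_ptp([.428,-.1415,.16],down(Y))
print(env.move_straight([.428,-.1415,.056],.12,force_limit=8))
f0=env.read_ft_force()
env.close_gripper(60)
print(env.read_finger_gap(),f0,env.read_ft_force(),env.read_position(),env.read_time_s())
env.move_straight([.428,-.1415,.20],.15)
m=env.camera_model('wrist'); json.dump({k:np.array(v).tolist() for k,v in m.items()},open('w2.json','w'))
im=env.snapshot('wrist'); crop(im,0,0,512,384,1,'pics/w2.png'); crop(im,180,220,340,340,5,'pics/w2c.png')
print(env.read_finger_gap(),env.read_ft_force(),env.read_position(),env.read_time_s())
sp=proj(m,[.428,-.1415,.2+.034]);print(sp)
```

```text
False
0.03880161419327022 [-0.84368596 -0.18605075 -0.68873379] [-0.45538241  2.3150976   5.95500443] [ 0.42824174 -0.14157135  0.05655653] 4.775
0.03816779786543961 [-0.47445593  0.04129532 -2.20901431] [ 0.42765943 -0.14138068  0.19884517] 5.9333
[[255.72501885 308.83300246]]
```

View pics/w2.png

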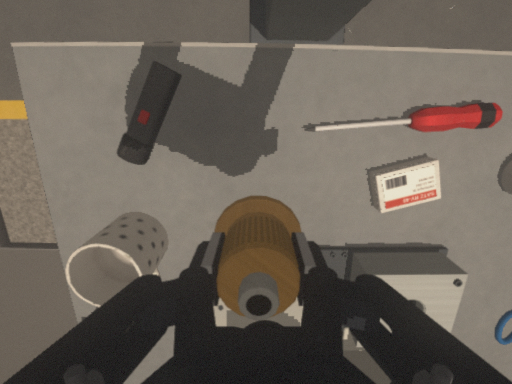

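View pics/w2c.png

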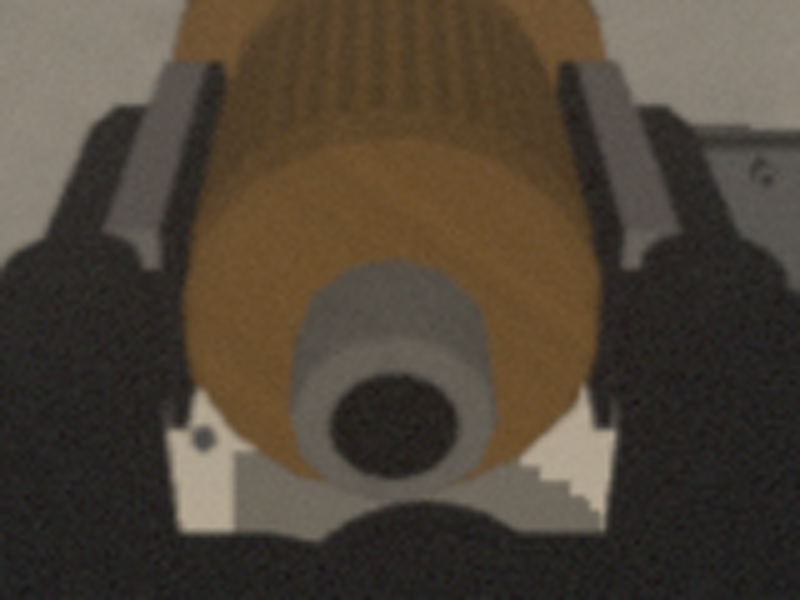

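Run:
```python
from rig import env
from h import *
import json
Y=np.radians(.9)
env.move_straight([.50,-.06,.20],.25)
env.move_straight([.586,.048,.14],.2,rotation=down(Y))
env.pause(.2)
p=env.read_position(); m=env.camera_model('wrist'); json.dump({k:np.array(v).tolist() for k,v in m.items()},open('w3.json','w'))
im=env.snapshot('wrist'); crop(im,0,0,512,384,1,'pics/w3.png')
s=env.snapshot('scene');crop(s,0,0,512,384,1,'pics/s3.png'); crop(s,200,160,280,250,8,'pics/s3c.png')
s0=cv2.imread('pics/scene0.png')[:,:,::-1]; crop(s0,200,190,260,240,12,'pics/s0p.png')
t=env.snapshot('top');crop(t,230,110,390,230,5,'pics/t3.png')
sc=env.camera_model('scene')
print(p,env.read_ft_force(),env.read_time_s(), env.read_finger_gap())
b=p-[0,0,.0566]
print('pred adapter nose,should,spigot',proj(sc,[b,b+[0,0,.026],b+[0,0,.09]]),'port',proj(sc,[[.5852,.0492,.06],[.586,.048,.06]]))
print('wrist pred spigot',proj(m,b+[0,0,.09]))
```

```text
[0.58584444 0.04729232 0.1407026 ] [-0.44576271  0.25122582 -2.97440554] 7.7667 0.03844092626380025
pred adapter nose,should,spigot [[231.26756314 204.12393297]
 [230.86874113 196.26625335]
 [229.851998   176.30400796]] port [[231.48964545 211.60444666]
 [231.46440002 211.37558127]]
wrist pred spigot [[255.97782377 305.2987069 ]]
```

View pics/s3c.png

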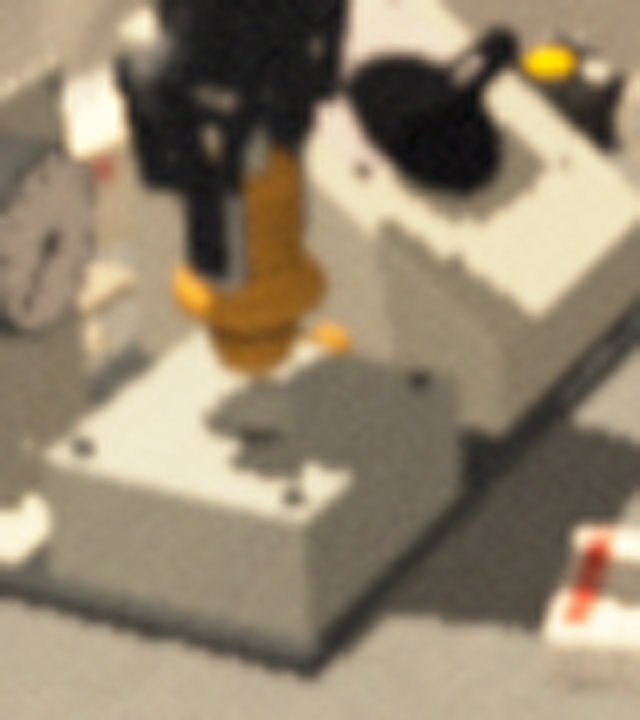

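View pics/s0p.png

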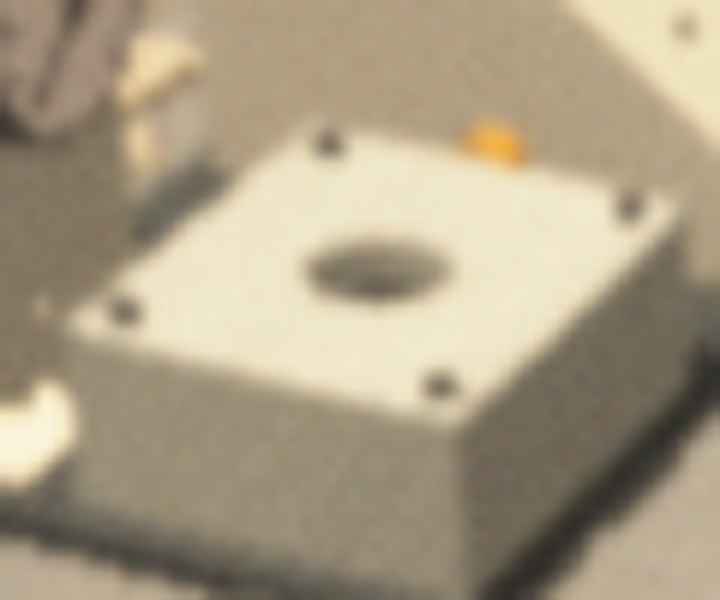

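View pics/w3.png

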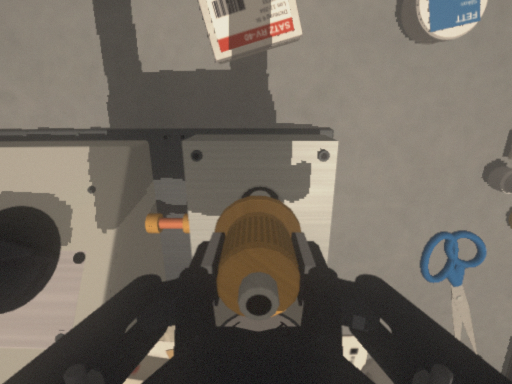

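View pics/t3.png

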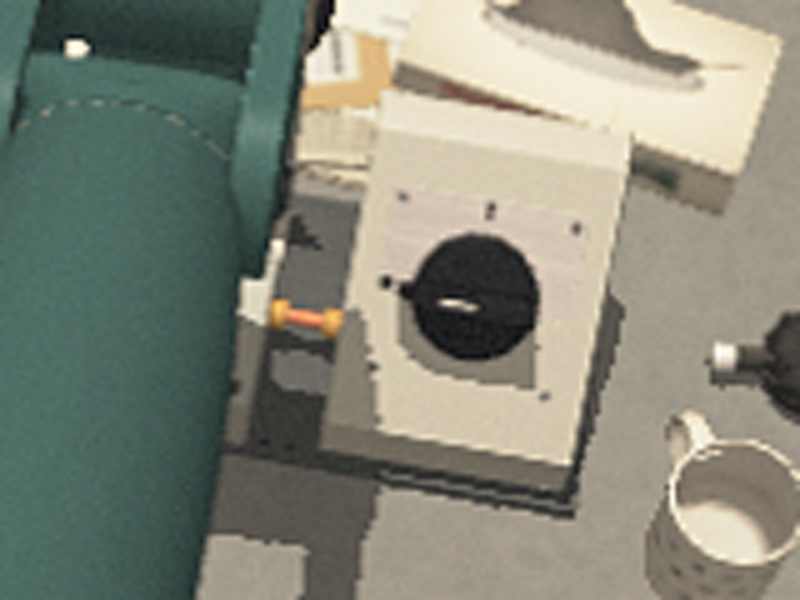

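Run:
```python
from rig import env
from h import *
import json
sc=env.camera_model('scene'); w1=json.load(open('w1.json'));w3=json.load(open('w3.json'));w2=json.load(open('w2.json'))
P=lambda p:(np.array(p)+.5)/12-.5+[200,190]
scr=onz(sc,[P((378,270)),P((329,145)),P((629,206)),P((125,312)),P((440,385))],.06);print('scene port+screws',scr,scr[1:].mean(0))
print('w1 resid', proj(w1,scr)) 
print('w3 screws',onz(w3,[(197,155.5),(323,155.5)],.06))
print(proj(w3,[.585,.049,.06]))
```

```text
scene port+screws [[ 0.58501199  0.05212663  0.06      ]
 [ 0.63136157 -0.0008725   0.06      ]
 [ 0.54483716 -0.0047074   0.06      ]
 [ 0.63000051  0.09747686  0.06      ]
 [ 0.5423854   0.09495226  0.06      ]] [0.58714616 0.04671231 0.06      ]
w1 resid [[323.9051372  250.98941196]
 [288.57871139 276.62261549]
 [288.04877496 227.43561221]
 [349.93806517 275.59956995]
 [354.58755126 225.75153136]]
w3 screws [[5.44561884e-01 4.98884156e-04 6.00000000e-02]
 [5.43140165e-01 9.76884519e-02 6.00000000e-02]]
[[259.03568351 205.42038532]]
```

Run:
```python
from rig import env
from h import *
import json
t=env.camera_model('top');sc=env.camera_model('scene');w=json.load(open('w1.json'))
im=cv2.imread('pics/top0.png')[:,:,::-1]
k=12;x0,y0=238,145
c=cv2.resize(im[y0:y0+40,x0:x0+55,::-1],None,fx=k,fy=k,interpolation=cv2.INTER_CUBIC)
th=np.linspace(0,2*np.pi,60)
def ov(c,m,C,r,z,x0,y0,col):
    P=np.c_[C[0]+r*np.cos(th),C[1]+r*np.sin(th),0*th+z]; u=(proj(m,P)-[x0,y0]+.5)*k-.5
    cv2.polylines(c,[u.round().astype(int)],True,col,1)
ov(c,t,(.585,.049),.018,.06,x0,y0,(0,0,255)); cv2.imwrite('pics/ovt.png',c)
im=cv2.imread('pics/scene0.png'); x0,y0=205,195
c=cv2.resize(im[y0:y0+40,x0:x0+55],None,fx=k,fy=k,interpolation=cv2.INTER_CUBIC)
ov(c,sc,(.585,.049),.018,.06,x0,y0,(0,0,255)); cv2.imwrite('pics/ovs.png',c)
im=cv2.imread('pics/w1.png'); x0,y0=290,225
c2=cv2.resize(im[y0:y0+40,x0:x0+55],None,fx=k,fy=k,interpolation=cv2.INTER_CUBIC)
ov(c2,w,(.585,.049),.018,.06,x0,y0,(0,0,255)); 
c=np.vstack([cv2.resize(q,None,fx=.6,fy=.6) for q in (cv2.imread('pics/ovt.png'),c2)]); 
cv2.imwrite('pics/ovtw.png',c)
im=cv2.imread('pics/s3.png'); x0,y0=205,175
c=cv2.resize(im[y0:y0+45,x0:x0+55],None,fx=k,fy=k,interpolation=cv2.INTER_CUBIC)
p=[.58584,.04729,.1407-.0566]
ov(c,sc,p,.014,p[2],x0,y0,(0,0,255));ov(c,sc,p,.028,p[2]+.026,x0,y0,(0,255,0));ov(c,sc,p,.017,p[2]+.008,x0,y0,(255,0,0));ov(c,sc,p,.020,p[2]+.078,x0,y0,(255,0,0));cv2.imwrite('pics/ovs3.png',c)
```

```text
(no output)
```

View pics/ovtw.png

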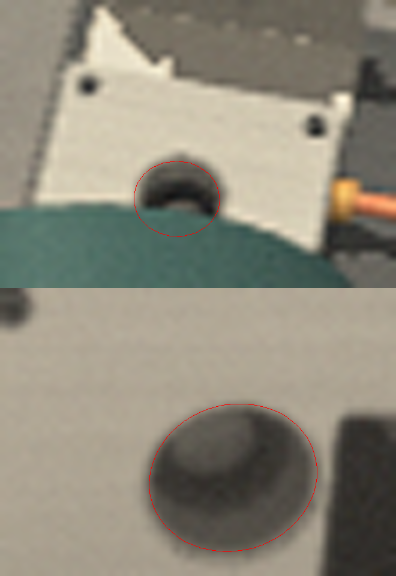

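View pics/ovs.png

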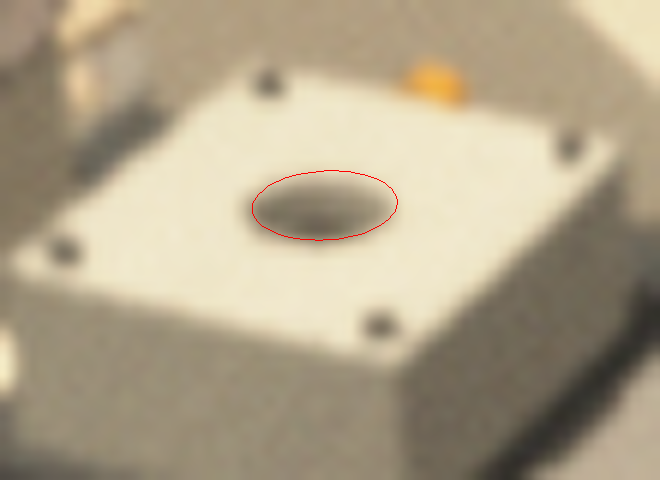

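View pics/ovs3.png

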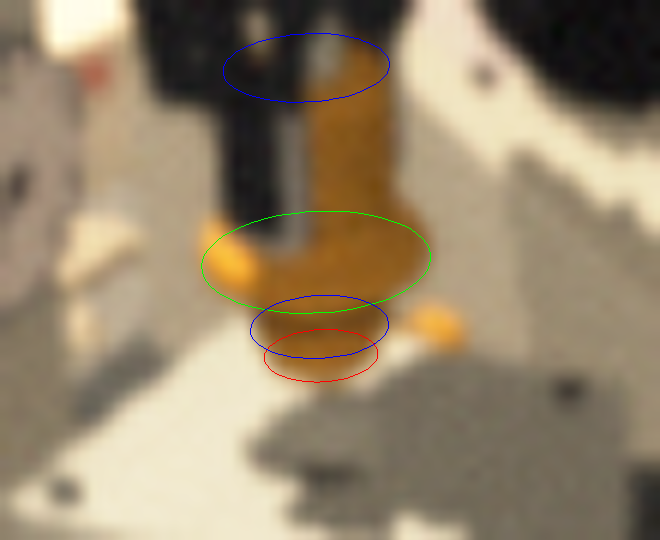

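Run:
```python
from rig import env
from h import *
sc=env.camera_model('scene');t=env.camera_model('top')
b=np.array([.585,.049,.06])
for m in (sc,t):
    J=np.array([(proj(m,b+d)-proj(m,b))[0] for d in np.eye(3)*.001]).T; print(J.round(3));
```

```text
[[-0.288 -0.171 -0.015]
 [-0.069  0.145 -0.295]]
[[ 0.069 -0.324  0.004]
 [-0.283 -0.062 -0.161]]
```

Run:
```python
from rig import env
from h import *
env.move_straight([.5857,.0483,.122],.1)
env.pause(.1)
f0=np.array(env.read_ft_force());print(env.read_position(),f0)
r=env.move_straight([.5857,.0483,.100],.03,force_limit=5)
print(r,env.read_position(),np.array(env.read_ft_force())-f0,env.read_wrist_torque(),env.read_time_s())
```

```text
[0.58574184 0.04832808 0.12204622] [-0.19256065  0.70499874 -1.94807305]
True [0.58558566 0.04843208 0.10119438] [ 1.43700555 -0.58996829  3.07340995] [ 0.10019201 -0.30385148 -0.01481041] 8.85
```

Run:
```python
from rig import env
from h import *
f0=np.array([-.19,.70,-1.95])
for z in (.098,.095,.0925,.0905,.0895,.0885):
    r=env.move_straight([.5857,.0483,z],.012,force_limit=22)
    f=np.array(env.read_ft_force())-f0
    print(z,r,env.read_position().round(4),f.round(1),env.read_finger_gap().__round__(4),env.read_time_s())
    if r or f[2]>22: break
s=env.snapshot('scene'); crop(s,200,160,280,250,8,'pics/s4c.png')
w=env.snapshot('wrist'); crop(w,0,0,512,384,1,'pics/w4.png')
```

```text
0.098 False [0.5858 0.0484 0.0981] [0.  1.  4.2] 0.0385 9.2583
0.095 False [0.5858 0.0484 0.0951] [-0.5  0.9  3.9] 0.0387 9.6583
0.0925 False [0.5857 0.0483 0.0925] [1.  1.8 5.4] 0.0384 10.0167
0.0905 False [0.5858 0.0483 0.0907] [-0.1  0.3  6.9] 0.0385 10.3333
0.0895 False [0.5859 0.0483 0.0906] [-5.2  0.2 15.8] 0.039 10.5833
0.0885 False [0.586  0.0483 0.0905] [-10.8  -0.7  26.4] 0.0388 10.8333
```

View pics/s4c.png

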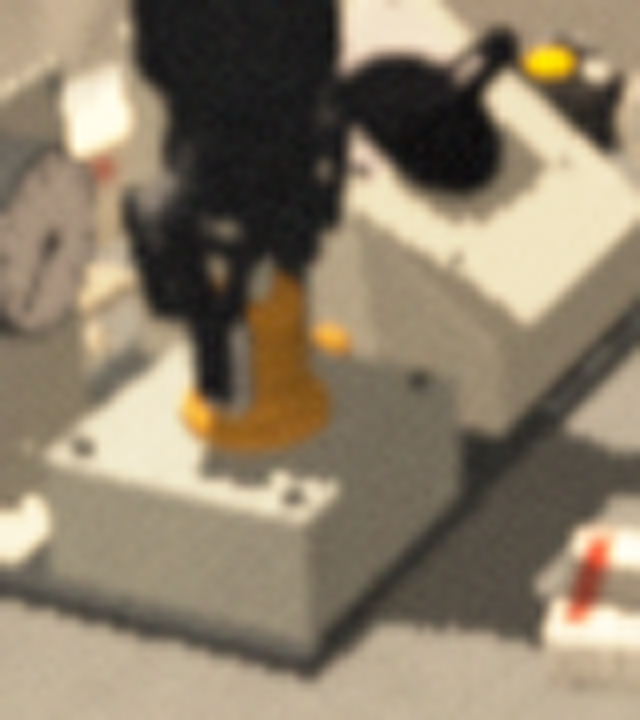

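View pics/w4.png

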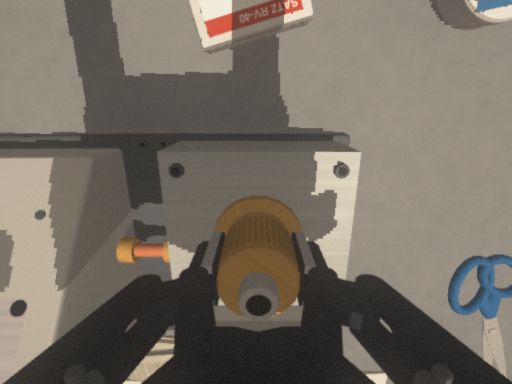

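Run:
```python
from rig import env
from h import *
f0=np.array([-.19,.70,-1.95])
env.move_straight([.5857,.0483,.0906],.02); print(np.array(env.read_ft_force())-f0)
env.open(); print(env.read_finger_gap())
env.move_straight([.5857,.0483,.165],.15)
env.close_gripper(20); env.pause(.1)
g=np.array(env.read_ft_force())
r=env.move_straight([.5857,.0483,.136],.04,force_limit=18)
print(r,env.read_position(),np.array(env.read_ft_force())-g)
env.move_straight([.5857,.0483,.22],.2)
env.open()
w=env.snapshot('wrist'); crop(w,0,0,512,384,1,'pics/w5.png'); crop(w,180,150,340,310,4,'pics/w5c.png')
s=env.snapshot('scene'); crop(s,200,160,280,250,8,'pics/s5c.png')
print(env.read_time_s())
```

```text
[-0.6318501   1.2998522   8.32797429]
0.08530413407127219
True [0.58573826 0.04827837 0.14097985] [1.64372917 0.06887581 9.2650348 ]
15.2583
```

View pics/w5.png

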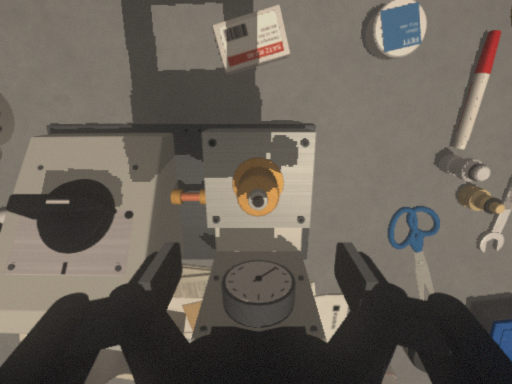

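View pics/s5c.png

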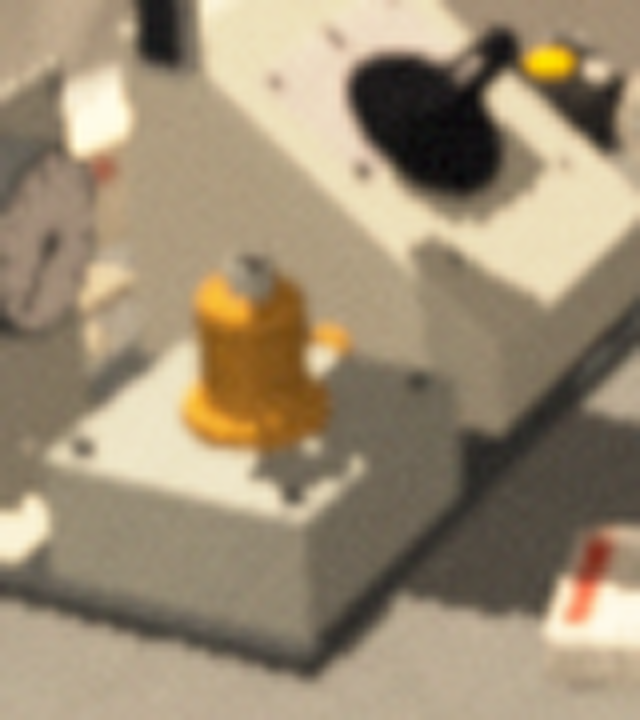

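```bash
cat >> h.py <<'E'
yaw=np.radians(.9); Rz=R.from_euler('z',yaw).as_matrix(); a=np.radians(38)
n=Rz@[-np.sin(a),0,np.cos(a)]; up=Rz@[np.cos(a),0,np.sin(a)]; L=Rz@[0,1.,0]
F=np.array([.6097,-.1312,.1030])
def hand(th):  # th clockwise from off
    y=np.cos(th)*up-np.sin(th)*L; return np.c_[-n,y,np.cross(-n,y)]
E
python3 - <<'E'
from rig import env
from h import *
import json
env.move_straight([.52,-.04,.27],.25)
env.move_ptp(F+.146*n,hand(0)); env.pause(.15)
m=env.camera_model('wrist'); json.dump({k:np.array(v).tolist() for k,v in m.items()},open('w6.json','w'))
w=env.snapshot('wrist'); crop(w,0,0,512,384,1,'pics/w6.png')
s=env.snapshot('scene'); crop(s,180,100,340,220,5,'pics/s6c.png')
print(env.read_time_s(),env.read_qpos().round(2))
print(proj(m,[F,F+.034*n,F+.044*n,F+.044*n+.046*L,F+.044*n-.036*L,F+.0524*L,F+.0524*up]).round(1))
E
```

```text
17.2083 [-0.43 -0.55  2.15  0.33  0.96 -0.56]
[[258.1 186. ]
 [258.1 196.5]
 [258.  200.1]
 [258.2 148.7]
 [258.  236.2]
 [258.2 135.5]
 [307.8 186.1]]
```

View pics/w6.png

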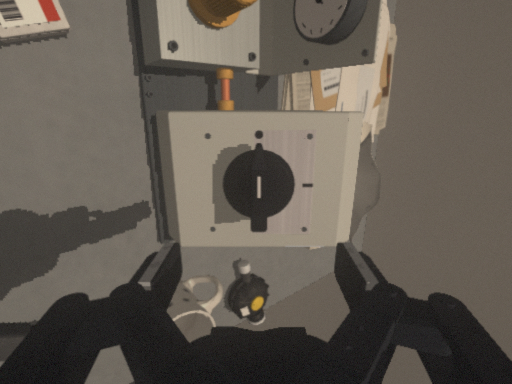

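View pics/s6c.png

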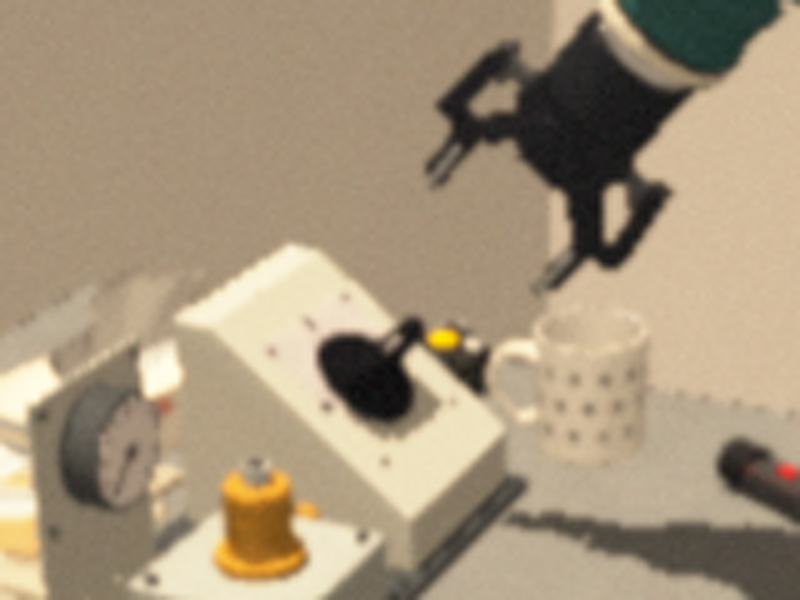

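Run:
```python
from h import *
import json
m=json.load(open('w6.json'))
im=cv2.imread('pics/w6.png')[:,:,::-1].copy()
x0,y0,k=195,120,5
c=cv2.resize(im[y0:y0+120,x0:x0+130,::-1],None,fx=k,fy=k,interpolation=cv2.INTER_CUBIC)
def pl(P,col):
    u=(proj(m,P)-[x0,y0]+.5)*k-.5; cv2.polylines(c,[u.round().astype(int)],True,col,1)
th=np.linspace(0,6.283,60)[:,None]
for h,col in ((0,(0,255,0)),(.012,(0,0,255))): pl(F+h*n+.034*(np.cos(th)*up+np.sin(th)*L),col)
b=np.array([[-.008,-.036],[.008,-.036],[.008,.046],[-.008,.046]])
pl(F+.044*n+b[:,:1]*up+b[:,1:]*L,(255,255,0))
cv2.imwrite('pics/w6o.png',c)
```

```text
(no output)
```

View pics/w6o.png

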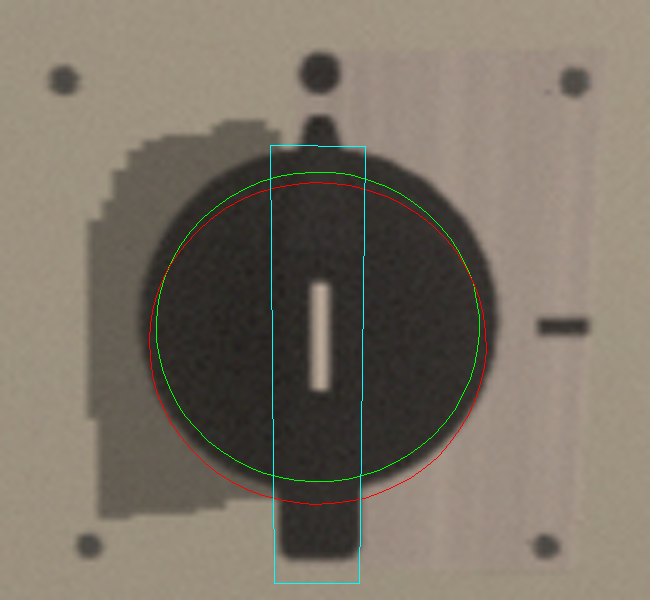

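```bash
cat > ov.py <<'E'
from rig import env
from h import *
import json,sys
def run(F,tag):
    out=[]
    for nm,m,f,x0,y0 in (('w',json.load(open('w6.json')),'pics/w6.png',205,125),('t',env.camera_model('top'),'pics/top0.png',300,142),('s',env.camera_model('scene'),'pics/scene0.png',225,150)):
        wd,hg,k=(110,110,3.6) if nm=='w' else (50,50,7.92)
        im=cv2.imread(f); c=cv2.resize(im[y0:y0+hg,x0:x0+wd],(396,396),interpolation=cv2.INTER_CUBIC)
        def pl(P,col):
            u=(proj(m,P)-[x0,y0]+.5)*k-.5; cv2.polylines(c,[u.round().astype(int)],True,col,1)
        th=np.linspace(0,6.283,60)[:,None]
        for h,col in ((0,(0,255,0)),(.012,(0,0,255))): pl(F+h*n+.034*(np.cos(th)*up+np.sin(th)*L),col)
        b=np.array([[-.008,-.036],[.008,-.036],[.008,.036],[0,.046],[-.008,.036]])
        pl(F+.044*n+b[:,:1]*up+b[:,1:]*L,(255,255,0))
        pl(F+.013*n+b[:,:1]*up+b[:,1:]*L,(255,0,255))
        for P in (F+.0524*L,F+.0524*up): pl(P+.003*np.cos(th)*up+.003*np.sin(th)*L,(0,128,255))
        out.append(c)
    cv2.imwrite(f'pics/ov_{tag}.png',np.vstack([np.hstack(out[:2]),np.hstack([out[2],0*out[2]])])[:, :] if 0 else cv2.resize(np.hstack(out),None,fx=.67,fy=.67))
    cv2.imwrite(f'pics/ovst_{tag}.png',np.hstack(out[1:]))
E
python3 -c "
from ov import *
run(F,'a')"
```

```text
(no output)
```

View pics/ovst_a.png

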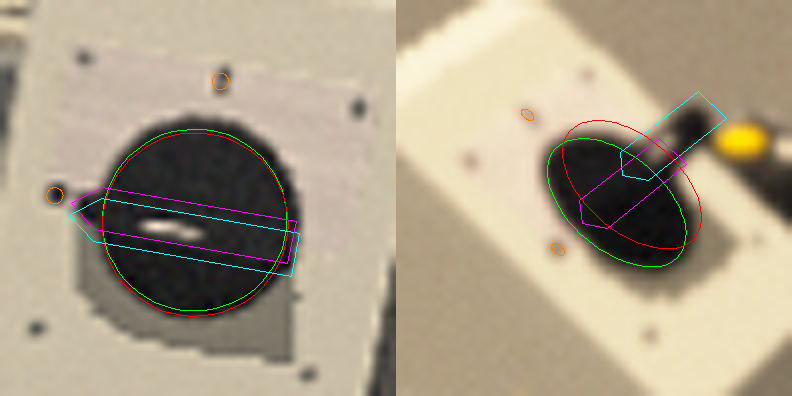

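Run:
```python
from rig import env
from h import *
f0=np.array(env.read_ft_force())
r=env.move_straight(F+.040*n,.1,force_limit=8)
f=np.array(env.read_ft_force()); print(r,f-f0,env.read_position()-(F+.04*n))
env.close_gripper(40); env.pause(.1)
f=np.array(env.read_ft_force())-f0; print(env.read_finger_gap(),'n,up,L',f@n,f@up,f@L,env.read_wrist_torque(),env.read_time_s())
w=env.snapshot('wrist'); crop(w,0,0,512,384,1,'pics/w7.png')
s=env.snapshot('scene'); crop(s,180,100,340,220,5,'pics/s7c.png')
```

```text
False [ 0.05301141 -0.27337796  0.13599185] [ 2.23025135e-05 -6.54483490e-05  6.12600850e-04]
0.015210355904919868 n,up,L 2.1885118453769126 7.031696417018194 0.8450411271618417 [ 0.22752054 -0.63747959  0.2160734 ] 19.1583
```

View pics/w7.png

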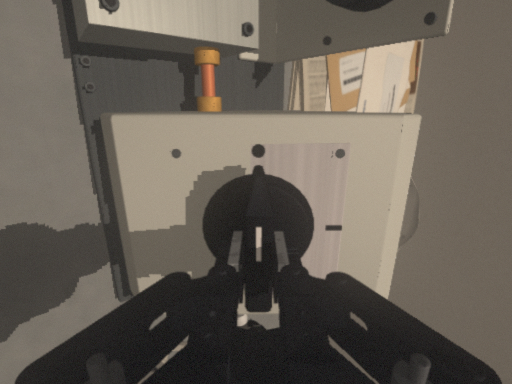

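View pics/s7c.png

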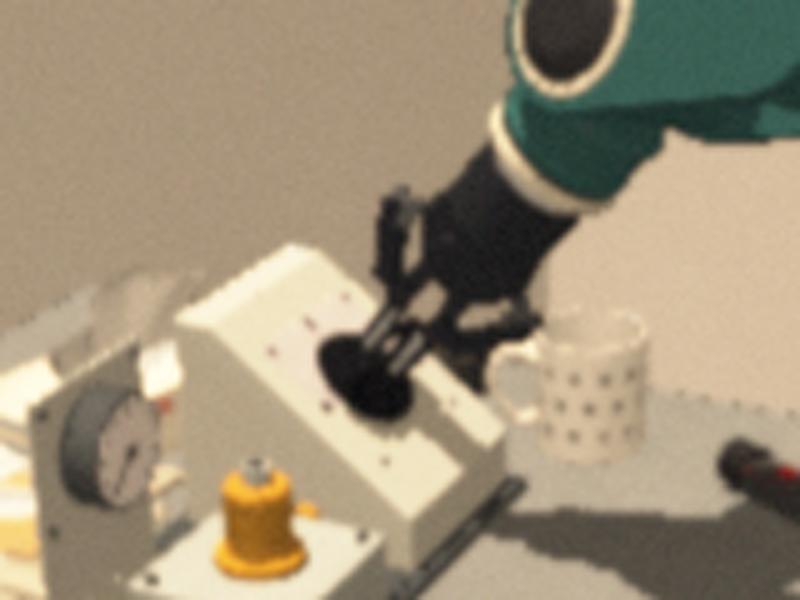

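Run:
```python
from rig import env
from h import *
f0=np.array([-0.6,.5,-.3])
C=F+.040*n+.0006*up
for d in (12,24,36,48,60,72,84,90):
    env.move_straight(C,.05,rotation=hand(np.radians(d)))
    f=np.array(env.read_ft_force()); t=np.array(env.read_wrist_torque()); 
    print(d,'n,up,L',(f@n).round(1),(f@up).round(1),(f@L).round(1),'t_n',(t@n).round(2),(env.read_position()-C).round(4),env.read_time_s())
    if np.linalg.norm(f)>30: break
s=env.snapshot('scene'); crop(s,180,100,340,220,5,'pics/s8c.png')
w=env.snapshot('wrist'); crop(w,0,0,512,384,1,'pics/w8.png')
```

```text
12 n,up,L 7.2 1.6 1.9 t_n 0.22 [ 0.0001 -0.      0.0005] 19.6167
24 n,up,L 8.8 1.4 1.1 t_n 0.11 [ 0.     -0.      0.0004] 19.975
36 n,up,L 8.2 1.7 2.6 t_n 0.06 [-0.      0.0001  0.0004] 20.3333
48 n,up,L 10.4 0.8 1.8 t_n -0.01 [-0.      0.0001  0.0004] 20.6917
60 n,up,L 10.5 1.4 3.0 t_n -0.13 [-0.0001  0.0001  0.0003] 21.05
72 n,up,L 11.0 0.9 4.1 t_n -0.18 [-0.0001  0.0002  0.0003] 21.4083
84 n,up,L 9.8 -0.2 4.2 t_n -0.24 [-0.0001  0.0002  0.0003] 21.7667
90 n,up,L 10.2 0.6 4.1 t_n 0.05 [-0.0001  0.0003  0.0003] 22.025
```

View pics/w8.png

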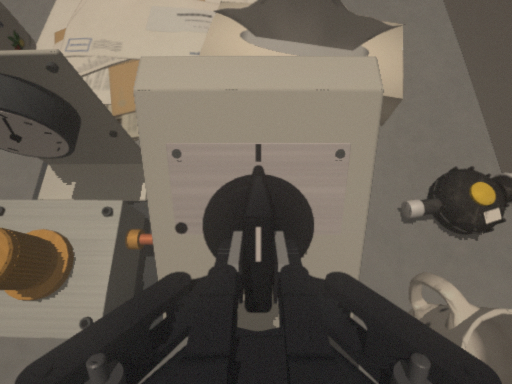

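Run:
```python
from rig import env
from h import *
C=F+.040*n+.0006*up
env.open(); env.pause(.1)
env.move_straight(C+.13*n,.15); 
w=env.snapshot('wrist'); crop(w,0,0,512,384,1,'pics/w9.png')
env.move_ptp([.38,-.28,.33],down(0)); env.pause(.2)
s=env.snapshot('scene'); crop(s,180,130,340,250,5,'pics/s9c.png')
t=env.snapshot('top'); crop(t,190,100,430,280,3.3,'pics/t9.png')
print(env.read_time_s(), env.read_ft_force())
```

```text
27.025 [-0.17478602 -0.74480253 -1.07720975]
```

View pics/w9.png

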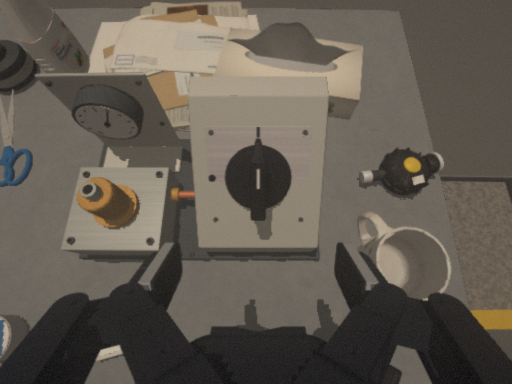

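View pics/s9c.png

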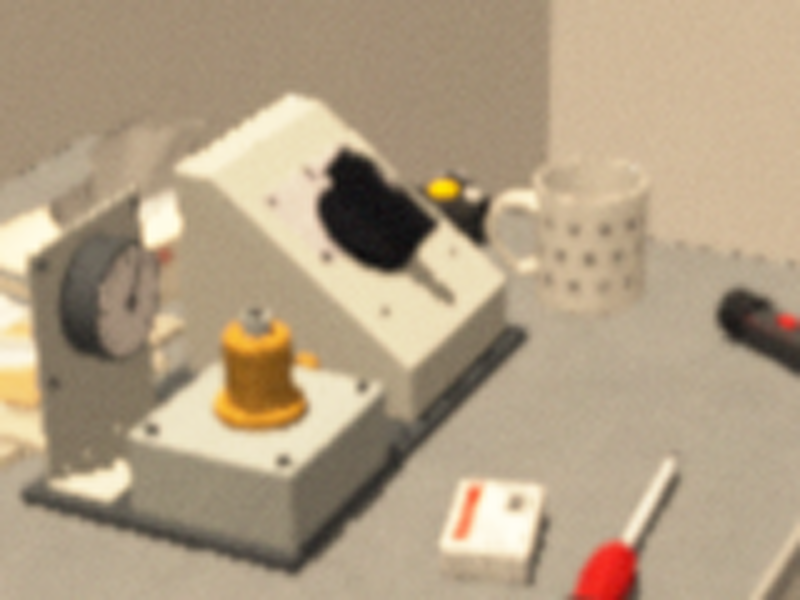

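View pics/t9.png

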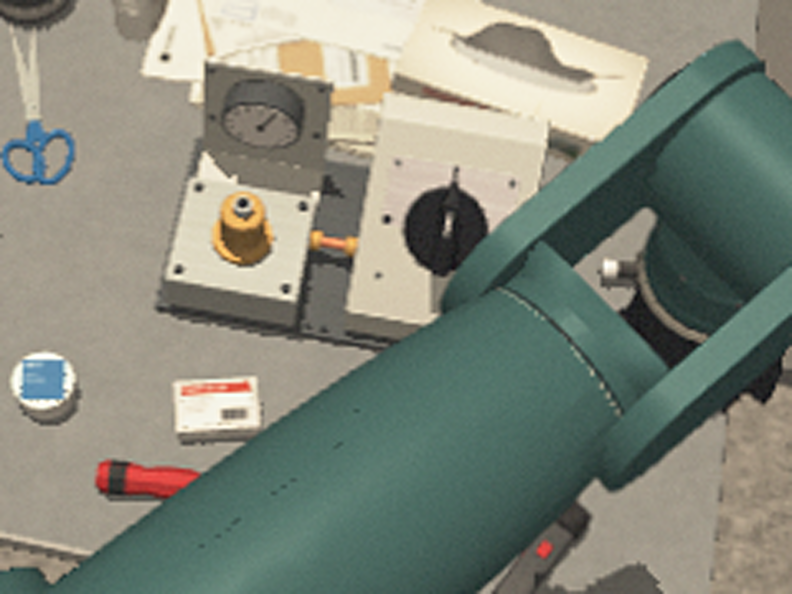

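The wrist view shows the handle's pointed end at (258,140), right under the short bar at (258,131). The adapter's shoulder sits flat on the block, and the gauge needle now points a different way. The bystander items are where they stood and the robot is clear, so I'm handing in.

```bash
python3 -c "
from rig import env
env.sign_off(); print(env.read_time_s())"
```

```text
the job is handed in; nothing more can be done
the job is handed in; nothing more can be done
```

The job is done and handed in after about 27 s. The adapter is pressed home in the port, and the supply handle was then turned to on.

- **Adapter:** I gripped it by the collar and pressed it in slowly until it stopped hard at the height expected for a flush shoulder. The tool stood at 0.0905 m against 0.0906 m expected, with a peak push of about 26 N. After letting go I pressed once more on the spigot with closed fingers. They met it at the flush height (0.141 m) and it did not move.
- **Handle:** I gripped the bar and turned it 90° clockwise. The turning torque changed sign near the end, as expected at the click. After I let go and backed off, the wrist picture shows the pointed end at the short bar. The gauge needle has also moved.
- **Bench:** The other items I could see in the last pictures stood where they were. The robot was clear of everything, with only the normal sensor offset on the force reading.

**Disagreements:** The cameras differed by 2 to 5 mm on the port and handle positions, so I used a compromise for each. The handle's foot disc also looked lower and larger (about 74 mm) than described, so I gripped the bar a little higher up. Neither caused any high force. I judged flushness from height and pictures only, with no separate tilt measurement.

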